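# Park the index plunger and set the fixture stop back

## Task

Free the fixture stop on the index rail: pull the black T-bar of its sprung plunger up, twist it clockwise, lower it into the rest notch and let go, so that it stays retracted by itself. Then take the stop by its grip lug and slide it along the rail right up against the limit block, without touching the T-bar while the stop is being moved and without disturbing the loose things around; leave the plunger parked.

Things in the scene. Friction and masses are not known exactly. Their poses are not given: they have to be found in the camera images.
- index_rail: Aluminium base plate 86 x 270 x 12 mm, fixed to the table, with a steel bar 40 wide and 14 high along its middle. Origin: centre of the plate's underside, on the table. Its y axis runs along the rail; z up. The stop slides toward its -y, where the limit block is.
- fixture_stop (a joint): Travel in m of the grey stop carriage (64 mm across the rail, 76 along, top 44 mm above the table) along the rail toward the rail's -y; 0 where the plunger's pin sits in the index hole (about 1 mm of play), 0.067 to 0.127 when it meets the limit block. Locked while the pin is down; free with the plunger lifted more than 8 mm; then about 3 N of friction, stays where it is left.
- plunger (a joint): Lift in m of the spring plunger: 0 down in the index hole, at most 0.024. The spring pulls it down with 5 N at 0 and 8 N at 0.02. Its steel cross pin lies at 0 in a deep slot of the sleeve; it can be turned only when lifted more than 0.016 (over the 72 mm high sleeve rim, outer radius 20 mm). Sitting in the rest notch it reads about 0.012; lying on top of the rim about 0.016.
- handle (a joint): Twist in rad of the plunger with its T-bar, positive clockwise seen from above. About 0 (within 0.1) in the deep slot; the middle of the rest notch is at 1.31 (75 degrees), and the cross pin drops into it within about 0.15 of that. Limits -0.2 and 1.65.
- t_bar: Black bar handle on top of the plunger, 64 long x 14 wide x 16 mm high, origin at its centre, its x axis along its length. It lies across the rail (along the rail's x) at twist 0 and turns and rises with the plunger. Its centre is 100 mm above the table when down; 20 mm of free neck (radius 6.5 mm, flange radius 10 mm directly under the bar) lie between bar and sleeve.
- stop_lug (a point): Middle of the top edge of the stop's grip lug, a grey upright plate 28 mm across the rail, 12 mm thick along the rail, 40 mm tall and free on both sides above its foot, top 84 mm above the table. It stands 63 mm from the plunger's axis, on the rail's -x side. Site axes as those of the rail.
- stop_face (a point): Centre of the stop's flat end face toward the limit block (rail's -y). Axes as those of the rail.
- limit_face (a point): Centre of the rubber-padded face of the limit block (dark steel, 64 mm across the rail, 30 long, 43 high, two screws), fixed on the rail at a place that varies, on the rail's -y side of the stop. It faces stop_face at the same height; the two meet squarely. Axes as those of the rail.
- v_block: Loose steel V-block 35 x 40 x 30 mm, bystander; origin at its underside.
- dial_gauge: Loose dial gauge 111 x 58 x 21 mm, bystander; origin at its underside.
- tape_roll: Loose roll of masking tape, 98 mm across, 25 mm high, bystander; origin at its underside.

How it is judged:
By the outcome, as a careful person would: the job done as asked, in the order asked, and still so for the second after the job is handed in, with the robot touching nothing.
It also fails if it takes over 45 s, if anything falls off the work surface, if the arm or the gripper's body presses on something with over 40 N, if the wrist force passes 120 N, or if a joint passes its speed limit or range.

## Robot

A 7-joint arm with a two-finger parallel gripper is mounted at the origin on a cart in front of the work surface, level with it; the furniture and walls round the work are solid. World frame = base frame: x ahead of the robot, y to its left, z up, the work surface at z = 0. Lengths are in m, angles in rad, forces in N, time in s.
With the tool pointing down it reaches from about 0.425 to 0.875 m from the base axis. Payload 8.4 kg.
Tool frame: the origin (TCP) lies midway between the tips of the shut fingers; the grasp point (between the pads) lies 19 mm behind it; z points along the fingers, y is the line along which they close (so a half turn about z gives the same grasp; the last joint's range is limited). The gripper opens to 87 mm and grips with 3 to 60 N. Pads are 19 mm wide; open, the fingers measure 117 mm over their backs; the gripper's body (75 mm by 190 mm) begins 51 mm behind the grasp point.
Start: joints at [1.202, 0.333, 0.04, 1.465, -0.013, 1.343, -0.059], TCP at [0.173, -0.626, 0.223] pointing down, gripper open.
Joint ranges: [-2.58, 2.58], [-0.38, 2.09], [-1.3, 1.39], [0.25, 2.4], [-1.5, 4.64], [0.08, 2.09], [-2.65, 2.65]. Speed limits (rad/s): [2.22, 2.22, 2.79, 2.79, 3.14, 3.14, 3.14].

## Interface

Orientations are given as [roll, pitch, yaw] about the fixed x, y, z axes, in that order (R = Rz(yaw) Ry(pitch) Rx(roll)).
In Python, from rig import readout, vision, job gives the robot as it stands.
- The arm moves only by the tool step_arm, never from a script. Its argument "moves" is a list of rows, each an object with "travel": the shift along the tool's x, y, z in cm, a list of three; "turn": the turn about the tool's z in degrees; "jaw": the finger opening in cm, from 0 to 8.7. A call has 1 to 5 rows; each row shifts and turns the commanded pose from where the row before left it, along the tool's axes as they then stand; what a row does not reach is not made up. A row lasts 1/12 s, in which the tool goes at most 41.7 mm and 7.16 degrees, less where a joint would pass 70% of its speed; a pose out of reach is approached as far as the arm can. A call with a gripper value outside its range is refused whole. The fingers move at their own pace and stop on an object; the grip force is fixed at half the most. Time passes only in rows, so rows that do not move let the fingers close. It gives the time, the measured TCP pose, the force, the opening and the grip force at its end, in the units of the state.
- readout.read_state(): the state, without advancing time (a new reading comes with each control period).
- vision.capture(name): name is "scene" or "top" or "wrist"; returns a dict with "image" (420x560x3 uint8, red, green, blue), "camera_matrix" (3x3 intrinsics, pixels), "R" (3x3) and "t" (3): a world point X has camera coordinates R X + t. Camera axes: x right, y down, z forward; pixel columns grow to the right and rows downward; lengths in m; the calibration is good to about 2 mm. A picture is of the moment at which its call begins. There is no depth.
- job.close_job(): hands the job in; it is judged then, once.
The state is a dict: "time_s": time; "joint_pos": joint angles; "qvel": joint speeds; "tau": joint torques, N m; "ee_pos": TCP position; "tcp_rot": TCP orientation; "force": force on the tool from outside, world axes, zero at the start; "ft_torque": the same for the moment, N m; "opening": finger opening in m; "grasp_force": force on a finger pad.
Only numpy, scipy, OpenCV 4.12 (cv2) and the standard library are available. Lean on these libraries where they do the work, as an engineer would, in place of code of your own. Each camera call takes 0.05 s, during which the arm holds its last target. There are 200 camera calls.

## Working session

There is one attempt and no reset: what is moved stays moved. The work goes in short steps, Python scripts to look and compute and a tool call to move; the robot and the scene stay as the last step left them, time stands still between calls to the robot, and variables do not carry over. Pictures are saved under pics/ and viewed, at most 10 in all, crops included, and the job is handed in when it is done.

Besides the shell and the picture viewer there is one more tool, called after ">>>" in YAML: its name, and indented under it one key for each argument. step_arm: Moves the arm, as the interface text tells. Its arguments: {"type":"object","properties":{"moves":{"type":"array"}},"required":["moves"]}

```bash
mkdir -p pics; ls; cat > h.py <<'E'
import numpy as np, cv2
from rig import readout, vision, job
def cap(n,f):
    d=vision.capture(n); cv2.imwrite('pics/'+f,cv2.cvtColor(d['image'],cv2.COLOR_RGB2BGR))
    np.savez('pics/'+f+'.npz',K=d['camera_matrix'],R=d['R'],t=d['t']); return d
def ray(f,u,v,z):
    d=np.load('pics/'+f+'.npz'); K,R,t=d['K'],d['R'],d['t']
    c=-R.T@t; r=R.T@np.linalg.solve(K,[u,v,1.]); return c+r*(z-c[2])/r[2]
def proj(f,X):
    d=np.load('pics/'+f+'.npz'); p=d['K']@(d['R']@np.array(X,float)+d['t']); return p[:2]/p[2]
E
python3 - <<'E'
from h import *
cap('top','top1.png');cap('scene','sc1.png')
s=readout.read_state();print(s)
E
```

```text
pics
{'time_s': 0.1, 'joint_pos': array([ 1.20179555,  0.33382722,  0.0398549 ,  1.46617621, -0.01338504,
        1.34329977, -0.05849951]), 'qvel': array([-0.00056502, -0.0025516 ,  0.00126957, -0.00170988,  0.0004472 ,
        0.0005165 , -0.00067355]), 'tau': array([ 4.56215115e-03, -6.57808542e+01,  1.34018496e+00, -4.04707718e+01,
       -5.96051174e-02,  4.09163162e-02,  7.04289619e-05]), 'ee_pos': array([ 0.17311911, -0.62608394,  0.22175962]), 'tcp_rot': array([-3.14015146e+00,  1.04503007e-04,  2.69806602e-01]), 'force': array([0.02096596, 0.4417147 , 0.02159321]), 'ft_torque': array([-0.01431606,  0.01511641,  0.03667017]), 'grasp_force': 0.0, 'opening': 0.08706419345509492}
```

View pics/top1.png

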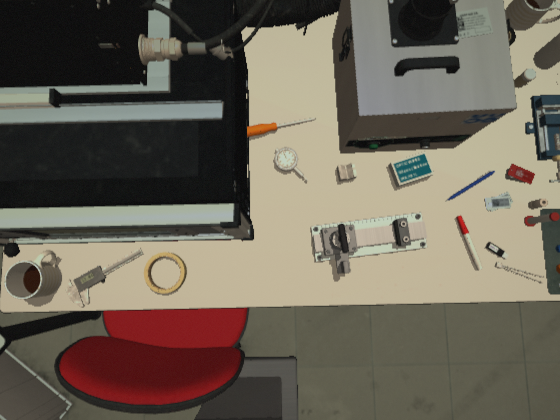

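View pics/sc1.png

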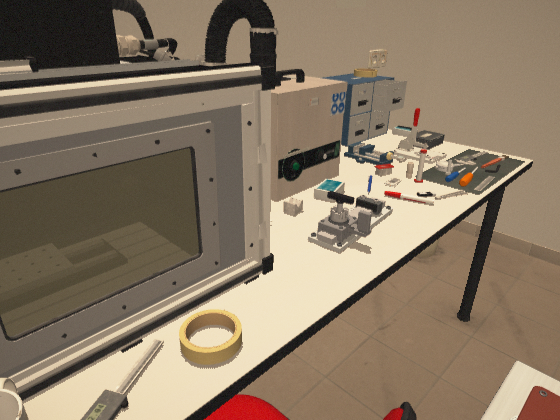

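The top view shows the rail from about (318,243) to (425,230). The stop is at the left end with the T-bar at (338,237), the lug at about (342,265) and the limit block at (403,232). I'll enlarge this area.

```bash
python3 - <<'E'
from h import *
im=cv2.imread('pics/top1.png')[200:290,300:435]
cv2.imwrite('pics/top1c.png',cv2.resize(im,None,fx=5.5,fy=5.5,interpolation=cv2.INTER_CUBIC))
d=np.load('pics/top1.png.npz');print(d['K'],-d['R'].T@d['t'],d['R'])
for u,v,z in [(310,223,.012),(317,264,.012),(420,212,.012),(427,249,.012),(338,237,.1),(342,265,.084),(403,232,.06),(403,232,.043)]: print(u,v,ray('top1.png',u,v,z).round(4))
d=np.load('pics/sc1.png.npz');print(-d['R'].T@d['t'])
E
```

```text
[[439.0938625    0.         276.62515241]
 [  0.         439.0938625  206.13670855]
 [  0.           0.           1.        ]] [ 0.51122014 -0.12591382  1.06695713] [[-0.02241575 -0.99971133 -0.00864836]
 [-0.99047148  0.02338266 -0.13571843]
 [ 0.13588147  0.00552372 -0.9907097 ]]
310 223 [ 0.613  -0.1996  0.012 ]
317 264 [ 0.5147 -0.213   0.012 ]
420 212 [ 0.6335 -0.4657  0.012 ]
427 249 [ 0.5442 -0.4764  0.012 ]
338 237 [ 0.5722 -0.2539  0.1   ]
342 265 [ 0.511  -0.2623  0.084 ]
403 232 [ 0.5827 -0.4084  0.06  ]
403 232 [ 0.5839 -0.4131  0.043 ]
[0.09127068 0.42270651 0.46369146]
```

View pics/top1c.png

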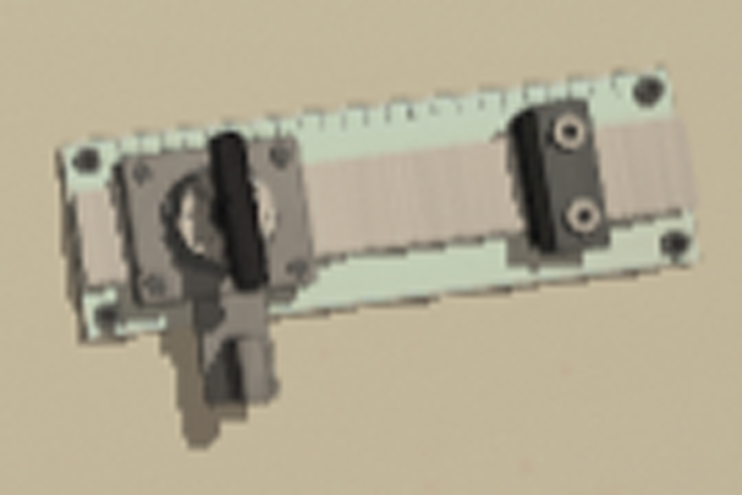

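```bash
python3 - <<'E'
from h import *
W=lambda cx,cy,z: ray('top1.png',300+cx/5.5-.4,200+cy/5.5-.4,z)
c=[W(*p,.012) for p in [(60,145),(668,68),(697,260),(83,340)]]
m=sum(c)/4; print('plate',m.round(4), 'len',np.linalg.norm(c[0]-c[1]),np.linalg.norm(c[3]-c[2]),'w',np.linalg.norm(c[0]-c[3]),np.linalg.norm(c[1]-c[2]))
yax=(c[0]-c[1])+(c[3]-c[2]); yax/=np.linalg.norm(yax); print('yaw',np.degrees(np.arctan2(-yax[0],yax[1])))
xax=np.array([yax[1],-yax[0],0])
b=W(239,212,.108);print('tbar',b.round(4)); e=W(226,135,.108)-W(254,287,.108); print('bar len',np.linalg.norm(e),'dir deg',np.degrees(np.arctan2(e[1],e[0])))
l=W(257,368,.084);print('lug',l.round(4))
f=W(540,180,.043);print('blockface top?',f)
for n,q in (('bar',b),('lug',l),('lim',W(525,185,.043)),('limL',W(552,180,.043)),('limR',W(605,170,.043)),('stopTR',W(300,140,.044)),('stopBR',W(315,265,.044))): print(n,'rail xy',np.dot(q-m,xax).round(4),np.dot(q-m,yax).round(4))
E
```

```text
plate [ 0.5774 -0.3379  0.012 ] len 0.2691363706076563 0.2689795290435483 w 0.08521632528978827 0.08444754083819814
yaw 5.988381649661789
tbar [ 0.5689 -0.2638  0.108 ]
bar len 0.06101529176694033 dir deg 8.001531166610507
lug [ 0.5075 -0.2717  0.084 ]
blockface top? [ 0.58344383 -0.40095512  0.043     ]
bar rail xy -0.0007 0.0746
lug rail xy -0.0626 0.0731
lim rail xy -0.0018 -0.0567
limL rail xy -0.0012 -0.0684
limR rail xy 0.0001 -0.0913
stopTR rail xy 0.0291 0.035
stopBR rail xy -0.0239 0.0366
```

The dimensions agree: plate 269 x 85 mm, bar and lug where they should be, plunger axis near (0.569, -0.264), rail yaw about 6°. I'll move above the T-bar.

>>> step_arm:
  moves:
    - {"travel":[3.4,-1.7,0],"turn":0,"jaw":8.7}
    - {"travel":[3.4,-1.7,0],"turn":0,"jaw":8.7}
    - {"travel":[3.4,-1.7,0],"turn":0,"jaw":8.7}
    - {"travel":[3.4,-1.7,0],"turn":0,"jaw":8.7}
    - {"travel":[3.4,-1.7,0],"turn":0,"jaw":8.7}

```text
time_s: 0.52
ee_pos: [0.3154, -0.4977, 0.2222]
tcp_rot: [-3.141, 0.0, 0.27]
force: [0.3, -1.0, -0.2]
opening: 0.087
grasp_force: 0.0
```

>>> step_arm:
  moves:
    - {"travel":[3.4,-1.7,0],"turn":0,"jaw":8.7}
    - {"travel":[3.4,-1.7,0],"turn":0,"jaw":8.7}
    - {"travel":[3.4,-1.7,0],"turn":0,"jaw":8.7}
    - {"travel":[3.4,-1.7,0],"turn":0,"jaw":8.7}
    - {"travel":[3.4,-1.7,0],"turn":0,"jaw":8.7}

```text
time_s: 0.93
ee_pos: [0.4565, -0.3704, 0.2223]
tcp_rot: [-3.141, 0.0, 0.27]
force: [0.3, -1.5, -0.8]
opening: 0.0866
grasp_force: 0.0
```

>>> step_arm:
  moves:
    - {"travel":[3.4,-1.8,0],"turn":0,"jaw":6}
    - {"travel":[3.4,-1.8,0],"turn":0,"jaw":6}
    - {"travel":[3.4,-1.8,0],"turn":4.6,"jaw":6}
    - {"travel":[0,0,0],"turn":4.6,"jaw":6}
    - {"travel":[0,0,0],"turn":0,"jaw":6}

```text
time_s: 1.35
ee_pos: [0.5413, -0.2897, 0.2219]
tcp_rot: [-3.14, 0.0, 0.11]
force: [-0.8, -0.7, 0.5]
opening: 0.0633
grasp_force: 0.0
```

```bash
python3 - <<'E'
from h import *
cap('wrist','w1.png')
s=readout.read_state();print(s['time_s'],s['ee_pos'],s['tcp_rot'],s['joint_pos'],s['opening'])
d=np.load('pics/w1.png.npz');print(-d['R'].T@d['t'])
print(proj('w1.png',[.569,-.264,.108]),proj('w1.png',[.5075,-.2717,.084]))
E
```

```text
1.4 [ 0.53980654 -0.2919187   0.2219397 ] [-3.14110432e+00  1.03156036e-03  1.11986782e-01] [ 0.61245642  0.27363842 -0.23159113  1.54754831  0.06399794  1.328984
 -1.08503232] 0.06225653493872407
[ 0.61949835 -0.28166959  0.38402567]
[253.63814669 176.16853981] [257.97472669 234.96246405]
```

View pics/w1.png

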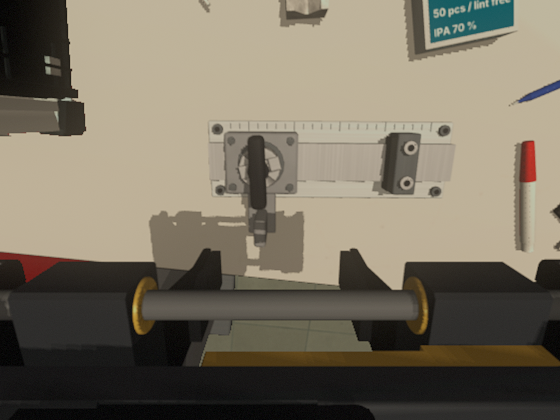

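The wrist view shows the T-bar top from (257,138) to (259,208), the lug top near (260,230) and the limit block near (403,163).

```bash
python3 - <<'E'
from h import *
im=cv2.imread('pics/w1.png')[110:260,195:345]
cv2.imwrite('pics/w1c.png',cv2.resize(im,None,fx=4,fy=4,interpolation=cv2.INTER_CUBIC))
E
```

```text
(no output)
```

View pics/w1c.png

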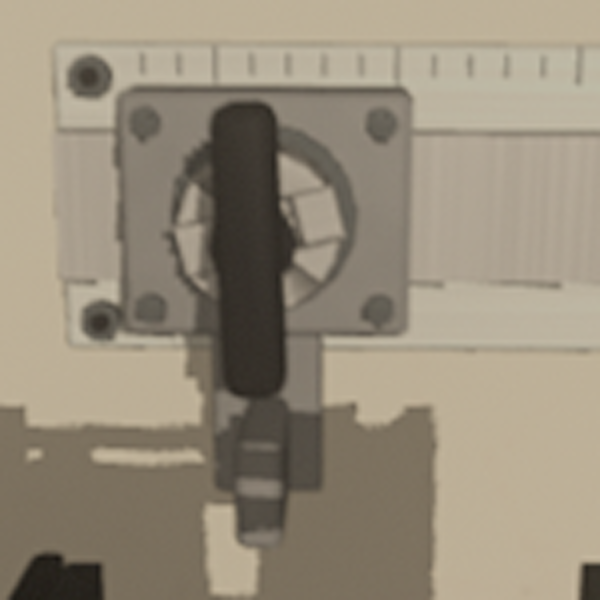

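```bash
python3 - <<'E'
from h import *
W=lambda cx,cy,z: ray('w1.png',195+cx/4-.4,110+cy/4-.4,z)
print('bar',W(247.5,250,.108),'lug',W(262,467,.084))
a,b=W(243,103,.108),W(253,397,.108);e=a-b;print(np.linalg.norm(e),np.degrees(np.arctan2(e[1],e[0])))
cs=[W(*p,.044) for p in [(120,88),(412,88),(408,333),(122,330)]];print('stop',sum(cs)/4,np.linalg.norm(cs[0]-cs[1]),np.linalg.norm(cs[0]-cs[3]))
e=cs[0]+cs[3]-cs[1]-cs[2];print('yaw',np.degrees(np.arctan2(-e[0],e[1])))
E
```

```text
bar [ 0.57272978 -0.26608691  0.108     ] lug [ 0.51654526 -0.27293794  0.084     ]
0.06265864826345333 7.084733588872793
stop [ 0.57199922 -0.26623398  0.044     ] 0.07361443135517019 0.062454065952738586
yaw 6.012316972219461
```

>>> step_arm:
  moves:
    - {"travel":[1.7,-1.15,0],"turn":0,"jaw":5}
    - {"travel":[1.7,-1.15,2],"turn":0,"jaw":5}
    - {"travel":[0,0,3],"turn":0,"jaw":5}
    - {"travel":[0,0,3],"turn":0,"jaw":5}
    - {"travel":[0,0,1.2],"turn":0,"jaw":5}

```text
time_s: 1.82
ee_pos: [0.5679, -0.2669, 0.1263]
tcp_rot: [-3.14, 0.005, 0.11]
force: [-1.1, -0.3, -0.1]
opening: 0.0505
grasp_force: 0.0
```

>>> step_arm:
  moves:
    - {"travel":[0,0,0],"turn":0,"jaw":5}
    - {"travel":[0,0,0],"turn":0,"jaw":5}

```text
time_s: 1.98
ee_pos: [0.5702, -0.2674, 0.131]
tcp_rot: [-3.142, 0.001, 0.108]
force: [0.1, 0.1, 0.1]
opening: 0.0503
grasp_force: 0.0
```

```bash
python3 - <<'E'
from h import *
cap('wrist','w2.png')
s=readout.read_state();print(s['time_s'],s['ee_pos'],s['tcp_rot'],s['opening'],proj('w2.png',s['ee_pos']),proj('w2.png',[.571,-.265,.108]))
E
```

```text
2.0333 [ 0.57107975 -0.26740096  0.1321588 ] [ 3.14058311e+00 -1.29034419e-03  1.08593692e-01] 0.050280218258103804 [279.87708937 267.52307549] [276.00195615 249.75955817]
```

View pics/w2.png

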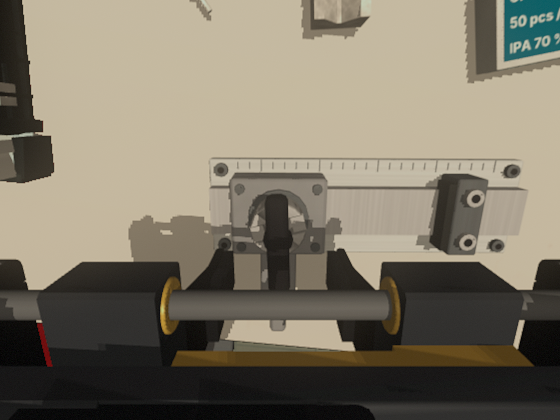

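The bar, at column 278, lies centred between the fingers. I'll descend and close.

>>> step_arm:
  moves:
    - {"travel":[0,0,1.5],"turn":0,"jaw":4}
    - {"travel":[0,0,1.5],"turn":0,"jaw":4}
    - {"travel":[0,0,0.6],"turn":0,"jaw":4}
    - {"travel":[0,0,0],"turn":0,"jaw":4}
    - {"travel":[0,0,0],"turn":0,"jaw":4}

```text
time_s: 2.45
ee_pos: [0.5713, -0.2667, 0.0959]
tcp_rot: [3.141, -0.001, 0.109]
force: [-0.1, -0.1, -0.5]
opening: 0.0404
grasp_force: 0.0
```

>>> step_arm:
  moves:
    - {"travel":[0,0,0],"turn":0,"jaw":2}
    - {"travel":[0,0,0],"turn":0,"jaw":0.5}
    - {"travel":[0,0,0],"turn":0,"jaw":0.5}
    - {"travel":[0,0,0],"turn":0,"jaw":0.5}
    - {"travel":[0,0,0],"turn":0,"jaw":0.5}

```text
time_s: 2.87
ee_pos: [0.5709, -0.2663, 0.0949]
tcp_rot: [3.141, -0.0, 0.109]
force: [0.1, 1.4, 1.3]
opening: 0.0144
grasp_force: 0.5
```

>>> step_arm:
  moves:
    - {"travel":[0,0,0],"turn":0,"jaw":0.5}
    - {"travel":[0,0,0],"turn":0,"jaw":0.5}
    - {"travel":[0,0,0],"turn":0,"jaw":0.5}

```text
time_s: 3.12
ee_pos: [0.5711, -0.266, 0.0948]
tcp_rot: [-3.142, -0.0, 0.109]
force: [-0.0, 1.1, 2.9]
opening: 0.0138
grasp_force: 30.0
```

Gripped at 13.8 mm with 30 N. Next, lift.

>>> step_arm:
  moves:
    - {"travel":[0,0,-0.5],"turn":0,"jaw":0.5}
    - {"travel":[0,0,-0.5],"turn":0,"jaw":0.5}
    - {"travel":[0,0,-0.5],"turn":0,"jaw":0.5}
    - {"travel":[0,0,-0.5],"turn":0,"jaw":0.5}
    - {"travel":[0,0,0],"turn":0,"jaw":0.5}

```text
time_s: 3.53
ee_pos: [0.5708, -0.2661, 0.1152]
tcp_rot: [-3.141, 0.0, 0.109]
force: [1.4, 1.7, -9.5]
opening: 0.0137
grasp_force: 30.0
```

>>> step_arm:
  moves:
    - {"travel":[0,0,0],"turn":0,"jaw":0.5}
    - {"travel":[0,0,0],"turn":0,"jaw":0.5}
    - {"travel":[0,0,0],"turn":0,"jaw":0.5}

```text
time_s: 3.78
ee_pos: [0.5706, -0.266, 0.1142]
tcp_rot: [-3.141, 0.0, 0.109]
force: [1.5, -0.3, -9.6]
opening: 0.0138
grasp_force: 30.0
```

>>> step_arm:
  moves:
    - {"travel":[0,0,-0.1],"turn":5,"jaw":0.5}
    - {"travel":[0,0,0],"turn":5,"jaw":0.5}
    - {"travel":[0,0,0],"turn":5,"jaw":0.5}
    - {"travel":[0,0,0],"turn":5,"jaw":0.5}
    - {"travel":[0,0,0],"turn":5,"jaw":0.5}

```text
time_s: 4.2
ee_pos: [0.5706, -0.2661, 0.1152]
tcp_rot: [-3.141, 0.001, -0.331]
force: [1.0, 1.0, -8.7]
opening: 0.0136
grasp_force: 30.0
```

>>> step_arm:
  moves:
    - {"travel":[0,0,0],"turn":5,"jaw":0.5}
    - {"travel":[0,0,0],"turn":5,"jaw":0.5}
    - {"travel":[0,0,0],"turn":5,"jaw":0.5}
    - {"travel":[0,0,0],"turn":5,"jaw":0.5}
    - {"travel":[0,0,0],"turn":5,"jaw":0.5}

```text
time_s: 4.62
ee_pos: [0.5705, -0.2661, 0.1151]
tcp_rot: [3.141, 0.001, -0.768]
force: [2.2, 0.5, -8.9]
opening: 0.0141
grasp_force: 30.0
```

>>> step_arm:
  moves:
    - {"travel":[0,0,0],"turn":5,"jaw":0.5}
    - {"travel":[0,0,0],"turn":5,"jaw":0.5}
    - {"travel":[0,0,0],"turn":5,"jaw":0.5}
    - {"travel":[0,0,0],"turn":5,"jaw":0.5}
    - {"travel":[0,0,0],"turn":5,"jaw":0.5}

```text
time_s: 5.03
ee_pos: [0.5705, -0.2661, 0.1152]
tcp_rot: [3.141, 0.001, -1.204]
force: [1.3, 0.1, -9.0]
opening: 0.0136
grasp_force: 30.0
```

>>> step_arm:
  moves:
    - {"travel":[0,0,0],"turn":0,"jaw":0.5}
    - {"travel":[0,0,0],"turn":0,"jaw":0.5}
    - {"travel":[0,0,0],"turn":0,"jaw":0.5}

```text
time_s: 5.28
ee_pos: [0.5706, -0.2661, 0.1152]
tcp_rot: [3.141, 0.0, -1.197]
force: [1.0, 0.7, -9.8]
opening: 0.0138
grasp_force: 30.0
```

Turned 1.306 rad. Now I'll lower it into the rest notch.

>>> step_arm:
  moves:
    - {"travel":[0,0,0.2],"turn":0,"jaw":0.5}
    - {"travel":[0,0,0.2],"turn":0,"jaw":0.5}
    - {"travel":[0,0,0.2],"turn":0,"jaw":0.5}
    - {"travel":[0,0,0.2],"turn":0,"jaw":0.5}
    - {"travel":[0,0,0],"turn":0,"jaw":0.5}

```text
time_s: 5.7
ee_pos: [0.5707, -0.2661, 0.1071]
tcp_rot: [3.141, 0.0, -1.199]
force: [1.1, 0.3, -7.3]
opening: 0.0138
grasp_force: 30.0
```

>>> step_arm:
  moves:
    - {"travel":[0,0,0.1],"turn":0,"jaw":0.5}
    - {"travel":[0,0,0],"turn":0,"jaw":0.5}
    - {"travel":[0,0,0],"turn":0,"jaw":0.5}

```text
time_s: 5.95
ee_pos: [0.5708, -0.2662, 0.1065]
tcp_rot: [3.141, 0.0, -1.2]
force: [-0.4, 0.2, -8.4]
opening: 0.0141
grasp_force: 30.0
```

>>> step_arm:
  moves:
    - {"travel":[0,0,0.1],"turn":0,"jaw":0.5}
    - {"travel":[0,0,0.05],"turn":0,"jaw":0.5}
    - {"travel":[0,0,0],"turn":0,"jaw":0.5}
    - {"travel":[0,0,0],"turn":0,"jaw":0.5}

```text
time_s: 6.28
ee_pos: [0.571, -0.2664, 0.1061]
tcp_rot: [-3.141, -0.001, -1.2]
force: [-4.5, 1.8, 5.8]
opening: 0.0138
grasp_force: 30.0
```

The force changed sign at lift of about 11.5 mm, so the pin is seated in the notch. I'll release and rise.

>>> step_arm:
  moves:
    - {"travel":[0,0,-0.05],"turn":0,"jaw":1.3}
    - {"travel":[0,0,0],"turn":0,"jaw":2.5}
    - {"travel":[0,0,0],"turn":0,"jaw":4}
    - {"travel":[0,0,0],"turn":0,"jaw":4}
    - {"travel":[0,0,0],"turn":0,"jaw":4}

```text
time_s: 6.7
ee_pos: [0.5712, -0.2664, 0.1056]
tcp_rot: [-3.141, -0.001, -1.2]
force: [-0.1, 0.6, 0.8]
opening: 0.0327
grasp_force: 0.0
```

>>> step_arm:
  moves:
    - {"travel":[0,0,0],"turn":0,"jaw":4}
    - {"travel":[0,0,-1.5],"turn":0,"jaw":4}
    - {"travel":[0,0,-2.5],"turn":0,"jaw":4}
    - {"travel":[0,0,-3],"turn":0,"jaw":4}
    - {"travel":[0,0,0],"turn":-7,"jaw":4}

```text
time_s: 7.12
ee_pos: [0.5735, -0.2674, 0.1818]
tcp_rot: [-3.136, -0.006, -1.08]
force: [1.4, -0.1, 1.1]
opening: 0.0398
grasp_force: 0.0
```

>>> step_arm:
  moves:
    - {"travel":[0,0,0],"turn":-7,"jaw":4}
    - {"travel":[0,0,0],"turn":-7,"jaw":4}
    - {"travel":[0,0,0],"turn":-7,"jaw":4}
    - {"travel":[0,0,0],"turn":-7,"jaw":4}
    - {"travel":[0,0,0],"turn":-7,"jaw":4}

```text
time_s: 7.53
ee_pos: [0.5709, -0.2662, 0.1755]
tcp_rot: [-3.142, -0.0, -0.461]
force: [0.3, -0.4, -0.1]
opening: 0.04
grasp_force: 0.0
```

>>> step_arm:
  moves:
    - {"travel":[0,0,0],"turn":-7,"jaw":4}
    - {"travel":[0,0,0],"turn":-7,"jaw":4}
    - {"travel":[0,0,0],"turn":-7,"jaw":4}
    - {"travel":[0,0,0],"turn":-7,"jaw":4}
    - {"travel":[0,0,0],"turn":-5,"jaw":4}

```text
time_s: 7.95
ee_pos: [0.5709, -0.2663, 0.1755]
tcp_rot: [3.142, -0.0, 0.116]
force: [-0.3, -0.5, 0.2]
opening: 0.0404
grasp_force: 0.0
```

>>> step_arm:
  moves:
    - {"travel":[-3.1,0,0],"turn":0,"jaw":4}
    - {"travel":[-3.1,0,0],"turn":0,"jaw":4}
    - {"travel":[-3.1,0,0],"turn":0,"jaw":4}
    - {"travel":[0,0,0],"turn":0,"jaw":4}
    - {"travel":[0,0,0],"turn":0,"jaw":4}

```text
time_s: 8.37
ee_pos: [0.4771, -0.2772, 0.176]
tcp_rot: [3.141, -0.0, 0.107]
force: [0.3, -0.1, -0.2]
opening: 0.0401
grasp_force: 0.0
```

```bash
python3 - <<'E'
from h import *
cap('wrist','w3.png')
s=readout.read_state();print(s['time_s'],s['ee_pos'],s['tcp_rot'],s['opening'],s['joint_pos'],proj('w3.png',[.5707,-.2661,.12]),proj('w3.png',[.508,-.2725,.084]))
E
```

```text
8.4167 [ 0.47841328 -0.27665454  0.17601311] [ 3.14095869e+00 -9.54061476e-04  1.08326203e-01] 0.03997891167705589 [ 0.62463097  0.17706724 -0.20229914  1.75907515  0.03792763  1.20808248
 -1.05048152] [277.8840443  91.0782897] [277.92462377 180.06259178]
```

View pics/w3.png

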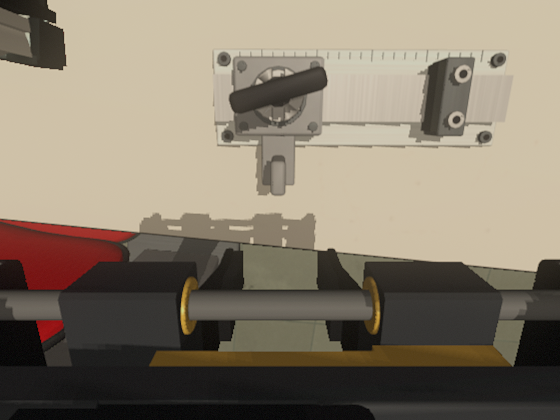

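The T-bar from (231,103) to (326,77) sits 15° off the rail direction, so it is parked at 75°. The lug top is near (278,175). I'll go to the lug.

>>> step_arm:
  moves:
    - {"travel":[2.7,-0.1,0],"turn":0,"jaw":4}
    - {"travel":[0,0,2.5],"turn":0,"jaw":4}
    - {"travel":[0,0,3.0],"turn":0,"jaw":4}
    - {"travel":[0,0,0],"turn":0,"jaw":4}
    - {"travel":[0,0,0],"turn":0,"jaw":4}

```text
time_s: 8.83
ee_pos: [0.5049, -0.2714, 0.1194]
tcp_rot: [-3.139, 0.003, 0.11]
force: [-0.7, -0.1, 0.6]
opening: 0.0401
grasp_force: 0.0
```

>>> step_arm:
  moves:
    - {"travel":[0,0,2],"turn":0,"jaw":4}
    - {"travel":[0,0,2],"turn":0,"jaw":4}
    - {"travel":[0,0,2],"turn":0,"jaw":4}
    - {"travel":[0,0,0],"turn":0,"jaw":4}
    - {"travel":[0,0,0],"turn":0,"jaw":4}

```text
time_s: 9.25
ee_pos: [0.5057, -0.2724, 0.0617]
tcp_rot: [-3.142, -0.0, 0.109]
force: [1.1, -0.3, 0.3]
opening: 0.0402
grasp_force: 0.0
```

>>> step_arm:
  moves:
    - {"travel":[0,0,0],"turn":0,"jaw":2.5}
    - {"travel":[0,0,0],"turn":0,"jaw":0.3}
    - {"travel":[0,0,0],"turn":0,"jaw":0.3}
    - {"travel":[0,0,0],"turn":0,"jaw":0.3}
    - {"travel":[0,0,0],"turn":0,"jaw":0.3}

```text
time_s: 9.67
ee_pos: [0.5054, -0.2725, 0.0612]
tcp_rot: [3.141, -0.001, 0.109]
force: [-0.2, -0.8, -0.1]
opening: 0.0144
grasp_force: 0.0
```

>>> step_arm:
  moves:
    - {"travel":[0,0,0],"turn":0,"jaw":0.3}
    - {"travel":[0,0,0],"turn":0,"jaw":0.3}
    - {"travel":[0,0,0],"turn":0,"jaw":0.3}

```text
time_s: 9.92
ee_pos: [0.5054, -0.2725, 0.0611]
tcp_rot: [3.141, -0.001, 0.109]
force: [-1.4, 0.6, 6.0]
opening: 0.0117
grasp_force: 30.0
```

Lug gripped at 11.7 mm. Now I'll slide it toward the limit block.

>>> step_arm:
  moves:
    - {"travel":[0,0.4,0],"turn":0,"jaw":0.3}
    - {"travel":[0,0.7,0],"turn":0,"jaw":0.3}
    - {"travel":[0,0.7,0],"turn":0,"jaw":0.3}
    - {"travel":[0,0.7,0],"turn":0,"jaw":0.3}
    - {"travel":[0,0.5,0],"turn":0,"jaw":0.3}

```text
time_s: 10.33
ee_pos: [0.5085, -0.3023, 0.0611]
tcp_rot: [-3.141, -0.0, 0.109]
force: [-2.8, 3.3, 8.2]
opening: 0.012
grasp_force: 30.0
```

>>> step_arm:
  moves:
    - {"travel":[0,0.7,0],"turn":0,"jaw":0.3}
    - {"travel":[0,0.7,0],"turn":0,"jaw":0.3}
    - {"travel":[0,0.7,0],"turn":0,"jaw":0.3}
    - {"travel":[0,0.7,0],"turn":0,"jaw":0.3}
    - {"travel":[0,0.7,0],"turn":0,"jaw":0.3}

```text
time_s: 10.75
ee_pos: [0.512, -0.3368, 0.0611]
tcp_rot: [-3.141, 0.001, 0.109]
force: [-4.3, 3.2, 8.6]
opening: 0.0116
grasp_force: 30.0
```

>>> step_arm:
  moves:
    - {"travel":[0,0.5,0],"turn":0,"jaw":0.3}
    - {"travel":[0,0.5,0],"turn":0,"jaw":0.3}
    - {"travel":[0,0.3,0],"turn":0,"jaw":0.3}
    - {"travel":[0,0,0],"turn":0,"jaw":0.3}
    - {"travel":[0,0,0],"turn":0,"jaw":0.3}

```text
time_s: 11.17
ee_pos: [0.5135, -0.3508, 0.0611]
tcp_rot: [3.141, -0.0, 0.108]
force: [-2.4, -1.1, 6.9]
opening: 0.0116
grasp_force: 30.0
```

>>> step_arm:
  moves:
    - {"travel":[0,0.3,0],"turn":0,"jaw":0.3}
    - {"travel":[0,0.3,0],"turn":0,"jaw":0.3}
    - {"travel":[0,0.2,0],"turn":0,"jaw":0.3}
    - {"travel":[0,0,0],"turn":0,"jaw":0.3}

```text
time_s: 11.5
ee_pos: [0.5142, -0.3584, 0.0611]
tcp_rot: [3.141, 0.0, 0.109]
force: [-2.4, 0.4, 7.4]
opening: 0.0121
grasp_force: 30.0
```

>>> step_arm:
  moves:
    - {"travel":[0,0.2,0],"turn":0,"jaw":0.3}
    - {"travel":[0,0.1,0],"turn":0,"jaw":0.3}
    - {"travel":[0,0,0],"turn":0,"jaw":0.3}

```text
time_s: 11.75
ee_pos: [0.5145, -0.3611, 0.0611]
tcp_rot: [-3.142, 0.0, 0.109]
force: [-4.0, 1.3, 6.7]
opening: 0.0115
grasp_force: 30.0
```

>>> step_arm:
  moves:
    - {"travel":[0,0.1,0],"turn":0,"jaw":0.3}
    - {"travel":[0,0.1,0],"turn":0,"jaw":0.3}
    - {"travel":[0,0,0],"turn":0,"jaw":0.3}

```text
time_s: 12.0
ee_pos: [0.5147, -0.363, 0.0611]
tcp_rot: [-3.141, 0.0, 0.109]
force: [-3.1, 1.4, 6.5]
opening: 0.012
grasp_force: 30.0
```

>>> step_arm:
  moves:
    - {"travel":[0,0.1,0],"turn":0,"jaw":0.3}
    - {"travel":[0,0.1,0],"turn":0,"jaw":0.3}
    - {"travel":[0,0,0],"turn":0,"jaw":0.3}

```text
time_s: 12.25
ee_pos: [0.5149, -0.365, 0.0611]
tcp_rot: [-3.141, 0.0, 0.109]
force: [-3.2, 1.8, 7.8]
opening: 0.0113
grasp_force: 30.0
```

>>> step_arm:
  moves:
    - {"travel":[0,0.1,0],"turn":0,"jaw":0.3}
    - {"travel":[0,0.1,0],"turn":0,"jaw":0.3}
    - {"travel":[0,0,0],"turn":0,"jaw":0.3}

```text
time_s: 12.5
ee_pos: [0.5151, -0.367, 0.0611]
tcp_rot: [-3.142, 0.0, 0.109]
force: [-4.0, 0.8, 8.4]
opening: 0.012
grasp_force: 30.0
```

```bash
python3 - <<'E'
from h import *
d=cap('wrist','w4.png');im=cv2.imread('pics/w4.png')[110:310,200:420]
cv2.imwrite('pics/w4c.png',cv2.resize(im,None,fx=3,fy=3,interpolation=cv2.INTER_CUBIC))
E
```

```text
(no output)
```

View pics/w4c.png

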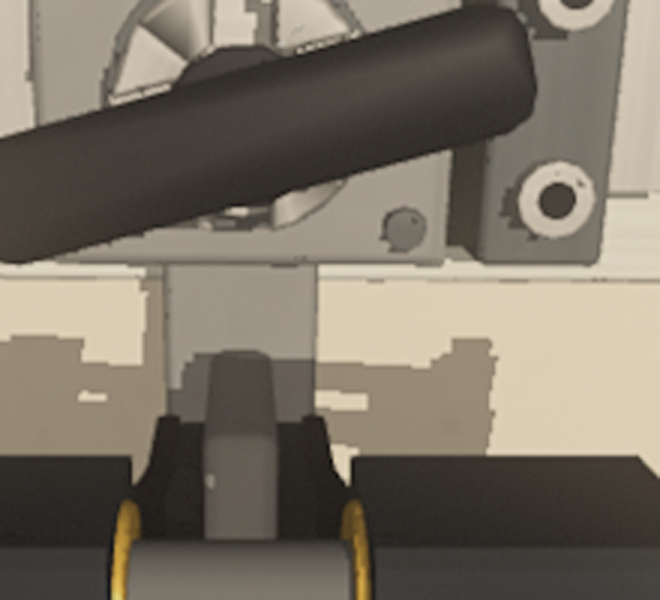

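The stop's edge (column 447) is within about 1 mm of the dark rubber pad (450 to 483). The bar is still parked. I'll push on until contact.

>>> step_arm:
  moves:
    - {"travel":[0,0.1,0],"turn":0,"jaw":0.3}
    - {"travel":[0,0,0],"turn":0,"jaw":0.3}
    - {"travel":[0,0,0],"turn":0,"jaw":0.3}

```text
time_s: 12.8
ee_pos: [0.5152, -0.3674, 0.0611]
tcp_rot: [-3.141, 0.001, 0.109]
force: [-5.0, 4.2, 8.8]
opening: 0.0118
grasp_force: 30.0
```

>>> step_arm:
  moves:
    - {"travel":[0,0.1,0],"turn":0,"jaw":0.3}
    - {"travel":[0,0,0],"turn":0,"jaw":0.3}
    - {"travel":[0,0,0],"turn":0,"jaw":0.3}

```text
time_s: 13.05
ee_pos: [0.5152, -0.3674, 0.0611]
tcp_rot: [-3.139, 0.001, 0.11]
force: [-6.0, 7.0, 11.7]
opening: 0.012
grasp_force: 30.0
```

>>> step_arm:
  moves:
    - {"travel":[0,0.1,0],"turn":0,"jaw":0.3}
    - {"travel":[0,0,0],"turn":0,"jaw":0.3}
    - {"travel":[0,0,0],"turn":0,"jaw":0.3}

```text
time_s: 13.3
ee_pos: [0.5152, -0.3674, 0.0611]
tcp_rot: [-3.138, 0.002, 0.11]
force: [-7.5, 10.4, 13.8]
opening: 0.0112
grasp_force: 30.0
```

>>> step_arm:
  moves:
    - {"travel":[0,0,0],"turn":0,"jaw":1.4}
    - {"travel":[0,0,0],"turn":0,"jaw":2.5}
    - {"travel":[0,0,0],"turn":0,"jaw":4}
    - {"travel":[0,0,0],"turn":0,"jaw":4}
    - {"travel":[0,0,0],"turn":0,"jaw":4}

```text
time_s: 13.72
ee_pos: [0.5157, -0.3701, 0.0604]
tcp_rot: [3.141, 0.0, 0.109]
force: [0.4, -0.2, 0.0]
opening: 0.033
grasp_force: 0.0
```

>>> step_arm:
  moves:
    - {"travel":[0,-0.2,-1],"turn":0,"jaw":4}
    - {"travel":[0,0,-3],"turn":0,"jaw":4}
    - {"travel":[0,0,-3],"turn":0,"jaw":4}
    - {"travel":[0,0,-3],"turn":0,"jaw":4}
    - {"travel":[0,0,-2],"turn":0,"jaw":4}

```text
time_s: 14.13
ee_pos: [0.5164, -0.3683, 0.1847]
tcp_rot: [3.139, -0.003, 0.109]
force: [0.7, -0.1, 0.2]
opening: 0.0401
grasp_force: 0.0
```

>>> step_arm:
  moves:
    - {"travel":[-2,0,0],"turn":0,"jaw":4}
    - {"travel":[-1,0,0],"turn":0,"jaw":4}
    - {"travel":[0,0,0],"turn":0,"jaw":4}
    - {"travel":[0,0,0],"turn":0,"jaw":4}

```text
time_s: 14.47
ee_pos: [0.485, -0.3712, 0.1802]
tcp_rot: [-3.141, 0.001, 0.108]
force: [0.2, 0.3, 1.1]
opening: 0.04
grasp_force: 0.0
```

```bash
python3 - <<'E'
from h import *
cap('wrist','w5.png');im=cv2.imread('pics/w5.png')[0:250,170:450]
cv2.imwrite('pics/w5c.png',cv2.resize(im,None,fx=2.4,fy=2.4,interpolation=cv2.INTER_CUBIC))
E
```

```text
(no output)
```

View pics/w5c.png

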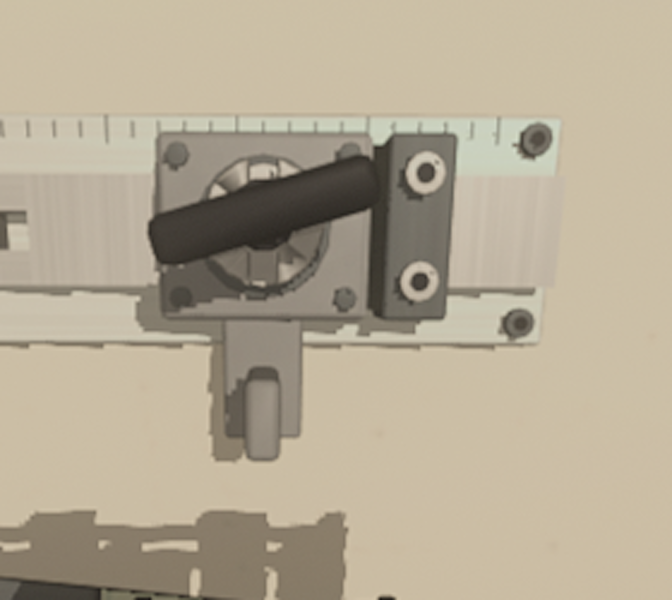

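The stop's face (column 373) is flush against the pad. The T-bar, from (150,240) to (378,178), is still parked, and the gripper is clear. I'll hand it in.

```bash
python3 -c "
from rig import job;print(job.close_job())"
```

```text
the job is handed in; nothing more can be done
None
```

The plunger is parked in its rest notch, the stop was slid by its lug until it met the limit block, the gripper is clear, and the job was handed in at about 14.5 s; no verdict came back.

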